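# Swing the shelf bin out to its next stop

### The arm

A 6-joint arm with a two-finger parallel gripper is mounted at the origin on the work surface. World frame = base frame: x ahead of the robot, y to its left, z up, the work surface at z = 0. Lengths are in m, angles in rad, forces in N, time in s.
With the tool pointing down it reaches from about 0.25 to 0.725 m from the base axis. Payload 4 kg.
Tool frame: the origin (TCP) lies midway between the tips of the shut fingers; the grasp point (between the pads) lies 19 mm behind it; z points along the fingers, y is the line along which they close (so a half turn about z gives the same grasp; the last joint's range is limited). The gripper opens to 85 mm and grips with 20 to 120 N. Pads are 22 mm wide; open, the fingers measure 114 mm over their backs; the gripper's body (76 mm by 85 mm) begins 54 mm behind the grasp point. The pads swing forward as they close: fully open they stand 13 mm farther back than shut.
Start: joints at [1.182, 0.241, 0.005, 1.335, 0, 1.571], TCP at [0.19, 0.463, 0.199] pointing down, gripper open.
Joint ranges: [-2.72, 2.72], [-1.05, 1.87], [-1.09, 1.28], [-1.99, 2.15], [-1.42, 1.44], [-3.14, 3.14]. Speed limits (rad/s): [2.79, 2.79, 3.14, 3.14, 3.14, 3.14].

### API

Orientations are given as a unit quaternion [x, y, z, w].
In Python, from workcell import status, camera, get_calibration, ticket gives the robot as it stands.
- The arm moves only by the shell command python3 -m creep 'ROWS' [OPENING]. ROWS is JSON, a list of rows, each a list of 6 numbers: the shift along the world's x, y, z in cm, then the turn, a rotation vector about the world's x, y, z in degrees. A call has 1 to 8 rows; each row shifts and turns the commanded pose from where the row before left it; what a row does not reach is not made up. A row lasts 1/10 s, in which the tool goes at most 50 mm and 8.59 degrees, less where a joint would pass 70% of its speed; a pose out of reach is approached as far as the arm can. A call is refused whole if a number of a shift passes 5 or a number of a turn 8.59, either way. A call with a gripper value outside its range is refused whole. OPENING is the opening, from -1 (shut) to 1 (fully open), so that 0 is half open, set as the call begins (- or left out, the last holds). The fingers move at their own pace and stop on an object; the grip force is fixed at half the most. Time passes only in rows, so rows that do not move let the fingers close. It gives the time, the measured TCP pose, the force, the opening and the grip force at its end, in the units of the state.
- status.get_obs(): the state, without advancing time (a new reading comes with each control period).
- camera(name): name is "scene" or "side" or "wrist"; returns the picture (420x560x3 uint8, red, green, blue); there is no depth.
- get_calibration(name): a dict with "fx", "fy", "cx", "cy" (pixels), "k1" (the pictures are not rectified: a ray, as slopes to the right and down, at radius r is drawn at 1 + k1 r^2 times it, then the intrinsics apply), "rvec" (rotation vector, rad) and "tvec" (3), from world to camera coordinates, as OpenCV has them; the wrist camera has in their place "tool_from_camera" (4x4, takes a point from camera to tool coordinates, whose origin is the TCP and whose axes are the flange's). Camera axes: x right, y down, z forward; pixel columns grow to the right and rows downward; lengths in m; the calibration is good to about 2 mm. A picture is of the moment at which its call begins: read the wrist's pose just before it. get_calibration takes no time and is no camera call.
- ticket.job_done(): hands the job in; it is judged then, once.
The state is a dict: "clock": time; "joint_pos": joint angles; "joint_vel": joint speeds; "tau": joint torques, N m; "eef_pos": TCP position; "tool_rot": TCP orientation; "ft_force": force on the tool from outside, world axes, zero at the start; "ft_torque": the same for the moment, N m; "grip_width": finger opening in m; "grasp_force": force on a finger pad.
Only numpy, scipy, OpenCV 4.12 (cv2) and the standard library are available. Lean on these libraries where they do the work, as an engineer would, in place of code of your own. Each camera call takes 0.05 s, during which the arm holds its last target. There are 200 camera calls.

### The job

Swing the orange bin on the corner shelf out to its next stop: pull its sprung pin up out of the home hole, turn the bin anticlockwise (seen from above), and let the pin spring fully into the first hole it comes to, then let go. Be gentle with the pin: do not turn the bin while it is still in a hole, do not jam it down or drive it hard against a hole's side, and leave the jug, tumblers and tin where they stand.

Things in the scene. Friction and masses are not known exactly. Their poses are not given: they have to be found in the camera images.
- pivot (a point): Point on the bin's upright pivot axis at the height of the shelf's top face (60 mm above the work surface). The shelf is a fixed grey plastic board 370 x 530 mm; its x axis points away from the board's front edge. A steel post 16 mm thick stands 125 mm up from here.
- knob (a point): Centre of the black knob on the index pin: upright cylinder 24 mm across, 30 mm tall, free all round; 200 mm from the pivot axis, moves with bin and pin. Pin home: centre 71 mm above the shelf top. Below it a housing 22 mm across ends 4 mm under the seated knob, and the steel arm's top is 39 mm under its centre. The bin's front wall is 42 mm away; its rim is 87 mm above the shelf top.
- bin (a joint): Angle of the orange bin (115 x 100 x 55 mm, swinging level on a steel arm) about the pivot, rad: 0 at the home hole, growing anticlockwise seen from above. Stiff hinge, stays where left: about 1.3 N at the knob turns it.
- pin (a joint): Lift of the index pin, m: 0 = fully home, 0.020 = upper stop. A spring always pushes it down, 4 N when home, 7 N at 0.0125, 9 N at the stop; damped, so it may be let go without harm. It must be lifted over 0.012 to leave the home hole.
- shaft: Steel shaft of the index pin, 10 mm thick with a round tip; origin at its tip, z up. Resting on a plate, it drops by its own spring when over a hole. A force of more than 30 N between shaft and plates harms it.
- home_hole (a point): Centre of the home hole, 13 mm square, at the top of the home plate (grey-painted steel, 14 mm thick, lying on the shelf under the pin's circle). Somewhere from 0.12 to 0.47 rad after home a 30 mm ramp, 1.5 mm high, leads on to the stop plate.
- shelf_mid (a point): Middle of the shelf's top face. Under the pin's circle lies the like stop plate, 15.5 mm thick: the pin rides on it at a lift of 0.0125. It has two 13 mm square holes, else unbroken. The first lies 0.55 to 0.75 rad after home (set anew each time, not measured, must be felt or seen from above); the second, 0.32 rad further on, is the wrong one.
- jug_mid (a point): Half-way up the white ceramic jug, 165 mm tall, 96 mm across, with a handle; loose on the shelf, bystander.
- tumbler_a_mid (a point): Half-way up a glass tumbler, 66 mm across, 85 mm tall; loose on the shelf, bystander.
- tumbler_b_mid (a point): Half-way up the other like tumbler; bystander.
- tin_mid (a point): Near half-way up the round aluminium tea tin, 71 mm across, 122 mm tall; loose on the shelf, bystander.

How it is judged:
By the outcome, as a careful person would: the job done as asked, in the order asked, and still so for the second after the job is handed in, with the robot touching nothing.
It also fails if it takes over 45 s, if anything falls off the work surface, if the arm or the gripper's body presses on something with over 40 N, if the wrist force passes 120 N, or if a joint passes its speed limit or range.

## Working session

There is one attempt and no reset: what is moved stays moved. The work goes in short steps, Python scripts to look and compute and a shell command to move; the robot and the scene stay as the last step left them, time stands still between calls to the robot, and variables do not carry over. Pictures are saved under pics/ and viewed, at most 10 in all, crops included, and the job is handed in when it is done.

```bash
mkdir -p pics; cat > h.py <<'E'
import numpy as np, cv2
from workcell import status, camera, get_calibration, ticket
from scipy.spatial.transform import Rotation as R
def grab(n,f):
    o=status.get_obs(); im=camera(n); cv2.imwrite('pics/'+f,im[:,:,::-1]); return o,im
def cam(n,o=None):
    c=get_calibration(n)
    if n=='wrist':
        T=np.array(c['tool_from_camera']); Rt=R.from_quat(o['tool_rot']).as_matrix()
        return c,Rt@T[:3,:3],np.array(o['eef_pos'])+Rt@T[:3,3]
    Rm=R.from_rotvec(c['rvec']).as_matrix(); return c,Rm.T,-Rm.T@np.array(c['tvec']).ravel()
def ray(n,u,v,o=None):
    c,Rw,C=cam(n,o); d=np.array([(u-c['cx'])/c['fx'],(v-c['cy'])/c['fy']]); s=d.copy()
    for _ in range(20): s=d/(1+c['k1']*(s@s))
    return C,Rw@np.array([s[0],s[1],1])
def plane(n,u,v,z,o=None):
    C,d=ray(n,u,v,o); return C+d*(z-C[2])/d[2]
def proj(n,P,o=None):
    c,Rw,C=cam(n,o); q=Rw.T@(np.array(P)-C); s=q[:2]/q[2]; s=s*(1+c['k1']*(s@s)); return s*[c['fx'],c['fy']]+[c['cx'],c['cy']]
def tri(*rs):
    A=0;b=0
    for C,d in rs:
        d=d/np.linalg.norm(d);M=np.eye(3)-np.outer(d,d);A=A+M;b=b+M@C
    return np.linalg.solve(A,b)
E
python3 - <<'E'
from h import *
for n in ['scene','side','wrist']: 
    o,_=grab(n,n+'0.png'); print(n,cam(n,o)[2].round(3))
print(o)
E
```

```text
scene [1.263 0.007 0.57 ]
side [ 0.207 -0.458  0.509]
wrist [0.118 0.492 0.373]
{'clock': 0.1, 'joint_pos': array([1.18199832e+00, 2.41321136e-01, 3.87095864e-03, 1.33520467e+00,
       3.26456044e-05, 1.57079824e+00]), 'joint_vel': array([-0.00171984, -0.00089235,  0.00224327,  0.00073281,  0.00040601,
       -0.00167283]), 'tau': array([ 5.55555926e-04, -3.73138225e+01,  2.53009808e+01,  1.08406960e-02,
        7.34289642e-05,  1.15201348e-05]), 'eef_pos': array([0.18929249, 0.4621118 , 0.19831486]), 'tool_rot': array([ 1.93177759e-01,  9.81163335e-01, -9.08601084e-04, -1.95525572e-04]), 'ft_force': array([-0.22892439, -0.22101043, -0.93820323]), 'ft_torque': array([ 0.01264999, -0.013954  ,  0.00975582]), 'grasp_force': 0.0, 'grip_width': 0.08546684693630649}
```

View pics/scene0.png

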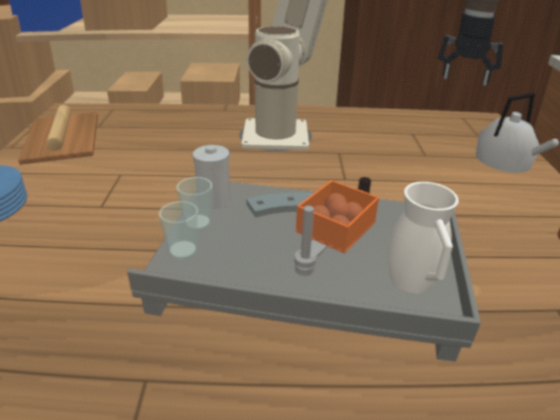

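View pics/side0.png

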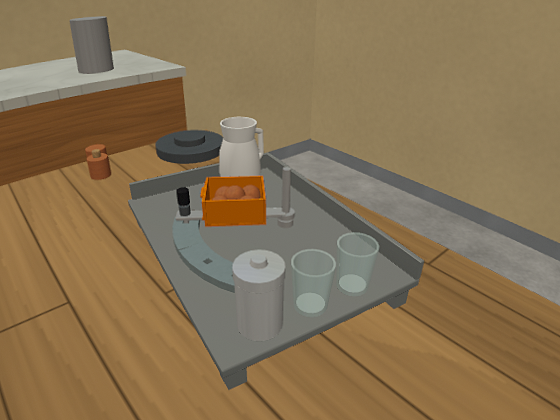

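View pics/wrist0.png

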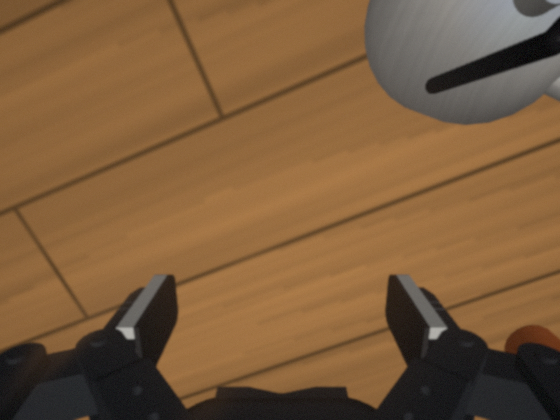

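The scene view shows the knob at about (364,187), the post at (308,210) to (305,262), and two holes in the stop plate at about (291,199) and (261,202). The side view shows the knob at (183,197), the post top at (286,170), and a hole at (207,261). The wrist view shows no part of the shelf.

```bash
python3 - <<'E'
from h import *
for n,(x,y,w,h) in {'scene':(350,170,30,35),'side':(165,175,40,45)}.items():
    im=cv2.imread(f'pics/{n}0.png'); m=(im[y:y+h,x:x+w].max(2)<45).astype(np.uint8)
    k,l,s,c=cv2.connectedComponentsWithStats(m)
    for i in range(1,k):
        if s[i,4]>8: print(n,s[i]+[x,y,0,0,0],c[i]+[x,y])
a=cv2.imread('pics/scene0.png')[150:290,230:400]; b=cv2.imread('pics/side0.png')[150:300,150:310]
a=cv2.resize(a,(400,int(140*400/170)),interpolation=3); b=cv2.resize(b,(400,375),interpolation=3)
o=np.zeros((375,800,3),np.uint8); o[:a.shape[0],:400]=a; o[:,400:]=b; cv2.imwrite('pics/crop1.png',o)
print('post top',plane('side',286,169,.185),plane('scene',308.5,208,.185),tri(ray('side',286,169),ray('scene',308.5,208)))
print('knob tri',tri(ray('side',183,197),ray('scene',364,187)),plane('scene',364,187,.131),plane('side',183,197,.131))
for u,v in [(291,199),(261,202)]: print('hole',plane('scene',u,v,.0755))
print(plane('side',207,261,.0755))
E
```

```text
scene [360 181   9   9  44] [364.13636364 185.        ]
side [177 187  13  19 199] [182.82914573 196.18592965]
side [187 206   3   9  17] [188.41176471 210.23529412]
post top [0.67568473 0.05487554 0.185     ] [0.67984446 0.05713383 0.185     ] [0.67778769 0.05725769 0.18357539]
knob tri [0.51761823 0.1746183  0.12900822] [0.52162366 0.17350122 0.131     ] [0.51611311 0.17205971 0.131     ]
hole [0.48241154 0.03737954 0.0755    ]
hole [ 0.49613336 -0.02289482  0.0755    ]
[0.47974715 0.0366137  0.0755    ]
```

View pics/crop1.png

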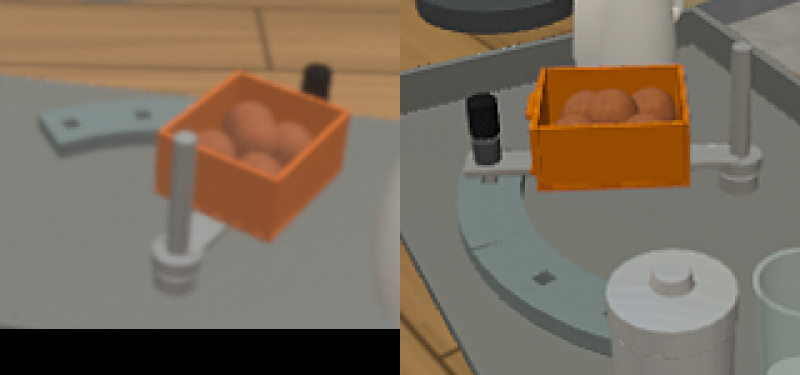

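The enlarged crop confirms it. The knob and bin sit at home, the hole nearest the bin along the stop plate (side crop at 543,277) is the first, and the second lies beyond it next to the tin. The pivot is about (0.678, 0.056), the radius 0.199 (given 0.200), and the first hole about 0.73 rad after home. The second hole is about 0.31 further on, against 0.32 given.

```bash
python3 - <<'E'
from h import *
print('jug',tri(ray('side',238,125),ray('scene',430,197)),'tin lid',tri(ray('side',259,262),ray('scene',211,151)),'kettle',plane('scene',515,118,.1))
E
python3 -m creep '[[4.1,-3.6,0,0,0,-7],[4.1,-3.6,0,0,0,-7],[4.1,-3.6,0,0,0,0],[4.1,-3.6,0,0,0,0],[4.1,-3.6,0,0,0,0],[4.1,-3.6,0,0,0,0],[4.1,-3.6,0,0,0,0],[4.1,-3.6,0,0,0,0]]' 1
python3 -m creep '[[0,0,0,0,0,0],[0,0,0,0,0,0]]'
python3 - <<'E'
from h import *
o,_=grab('wrist','w1.png'); print(o['eef_pos'],o['joint_pos'],R.from_quat(o['tool_rot']).as_matrix().round(3))
print(proj('wrist',[.518,.1735,.146],o))
E
```

```text
jug [0.69606534 0.23516056 0.21946576] tin lid [ 0.4700158  -0.12122676  0.17374074] kettle [0.05319286 0.69715912 0.1       ]
clock: 0.95
eef_pos: [0.4912, 0.1971, 0.1989]
tool_rot: [0.311, 0.95, -0.0, -0.0]
ft_force: [1.5, 0.7, 0.4]
grip_width: 0.0855
grasp_force: 0.0
clock: 1.15
eef_pos: [0.4904, 0.1976, 0.1984]
tool_rot: [0.313, 0.95, -0.0, -0.001]
ft_force: [0.3, 0.4, 0.2]
grip_width: 0.0854
grasp_force: 0.0
[0.49042963 0.19756622 0.19835043] [3.82715535e-01 2.99431545e-01 8.20564150e-02 1.35501860e+00
 3.77108572e-04 1.01892915e+00] [[-0.804  0.594 -0.002]
 [ 0.594  0.804 -0.   ]
 [ 0.001 -0.001 -1.   ]]
[277.43537812 267.26229269]
```

View pics/w1.png

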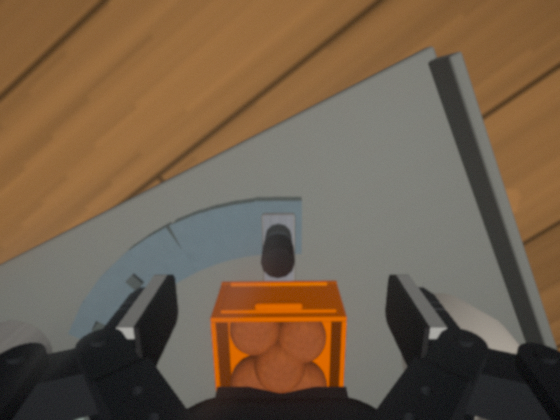

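The wrist view from above shows the knob top at about (278,262), the first hole at (135,282) and the second at about (99,326). The bin is square behind the knob, so the closing line is tangential as intended.

```bash
python3 - <<'E'
from h import *
o=status.get_obs(); im=cv2.imread('pics/w1.png')
m=(im[215:290,255:305].max(2)<50).astype(np.uint8); k,l,s,c=cv2.connectedComponentsWithStats(m)
for i in range(1,k):
    if s[i,4]>20: print(s[i],c[i]+[255,215])
for u,v in [(278,262),(278,267)]: print('knob',plane('wrist',u,v,.146,o))
h1,h2=plane('wrist',135,282,.0755,o),plane('wrist',99,326,.0755,o)
print(h1,h2)
P=np.array([.678,.0565]);K=plane('wrist',278,262,.146,o)[:2]
an=lambda p:np.arctan2(*(p[:2]-P)[::-1])%(2*np.pi)
for p in (K,h1,h2): print(an(p),np.linalg.norm(p[:2]-P))
E
```

```text
[ 19  20  19  36 338] [284.56508876 248.90532544]
knob [0.51435709 0.17713771 0.146     ]
knob [0.51743837 0.17485594 0.146     ]
[0.47881521 0.03762694 0.0755    ] [ 0.49306551 -0.02287274  0.0755    ]
2.506333385942351 0.20330385296311632
3.236062141254923 0.2000769133289072
3.5470101243163756 0.2012480977381779
```

```bash
python3 -m creep '[[2.6,-2.2,0,0,0,0],[0,0,-3,0,0,0],[0,0,-3,0,0,0],[0,0,-2.6,0,0,0],[0,0,0,0,0,0],[0,0,0,0,0,0]]'
python3 -m creep '[[0,0,0,0,0,0],[0,0,0,0,0,0]]' -0.2
python3 - <<'E'
from h import *
o,_=grab('side','s2.png'); o,_=grab('wrist','w2.png')
a=cv2.resize(cv2.imread('pics/s2.png')[100:280,100:320],(400,327));b=cv2.resize(cv2.imread('pics/w2.png'),(400,300))
c=np.zeros((327,800,3),np.uint8);c[:,:400]=a;c[:300,400:]=b;cv2.imwrite('pics/c2.png',c);print(o)
E
```

```text
clock: 1.8
eef_pos: [0.5151, 0.1779, 0.1134]
tool_rot: [0.31, 0.951, -0.0, -0.0]
ft_force: [0.5, 1.4, 0.4]
grip_width: 0.0853
grasp_force: 0.0
clock: 2.0
eef_pos: [0.5172, 0.1776, 0.115]
tool_rot: [0.311, 0.95, 0.001, 0.001]
ft_force: [-0.7, -0.7, 0.4]
grip_width: 0.0587
grasp_force: 0.0
{'clock': 2.05, 'joint_pos': array([ 3.30557950e-01,  3.78985808e-01, -2.66166926e-02,  1.16201122e+00,
        6.36056126e-06,  9.63177735e-01]), 'joint_vel': array([-0.00538151,  0.00498261, -0.00794164, -0.00360147, -0.00075317,
       -0.00010668]), 'tau': array([ 1.01157459e-01, -4.24172580e+01,  2.39294189e+01, -8.18786473e-03,
        4.55940302e-03,  4.63619708e-04]), 'eef_pos': array([0.51710369, 0.17744556, 0.11481308]), 'tool_rot': array([0.31106125, 0.95038854, 0.0009616 , 0.0012679 ]), 'ft_force': array([ 0.24138967, -1.33206422,  0.71492048]), 'ft_torque': array([-0.05987075, -0.00672199, -0.02476004]), 'grasp_force': 0.0, 'grip_width': 0.05161900534911843}
```

View pics/c2.png

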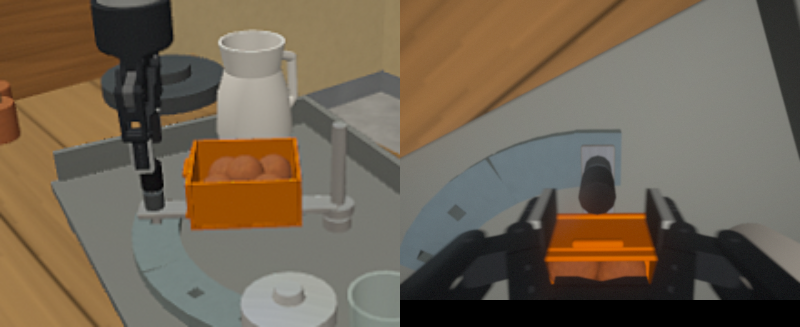

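The fingers straddle the knob at its height, clear of the bin. I'll check the centring before closing.

```bash
python3 - <<'E'
from h import *
o=status.get_obs(); im=cv2.imread('pics/w2.png'); p=np.array(o['eef_pos'])
g=im.max(2)
for v in (235,242,250,258,266,274,282):
    r=np.where(g[v,240:310]<50)[0]+240; print(v,r.min() if len(r) else 0,r.max() if len(r) else 0)
for z in (.146,.116): print(z,proj('wrist',[p[0],p[1],z],o),proj('wrist',[.5165,.1755,z],o))
t=np.array([.593,.805,0]); print(proj('wrist',[*(p+.001*t)[:2],.146],o))
E
```

```text
235 270 287
242 270 294
250 266 297
258 274 298
266 268 299
274 275 300
282 278 298
0.146 [281.85087575 277.97908271] [278.16485848 279.34055506]
0.116 [281.65528249 250.47146453] [278.52880817 251.65489284]
[284.09480421 277.98003216]
```

```bash
python3 -m creep '[[-0.1,-0.15,-0.2,0,0,0],[0,0,0,0,0,0]]' -0.35
python3 - <<'E'
from h import *
o,im=grab('wrist','w3.png'); g=im.max(2).astype(int)
for v in (245,255,265,272): print(v,g[v,236:316:2].tolist())
p=o['eef_pos'];print(p,o['grip_width'],proj('wrist',[p[0],p[1],.146],o))
E
```

```text
clock: 2.3
eef_pos: [0.5149, 0.175, 0.1111]
tool_rot: [0.311, 0.95, -0.0, -0.0]
ft_force: [0.4, 0.1, 0.1]
grip_width: 0.0279
grasp_force: 0.0
245 [128, 125, 125, 126, 127, 125, 127, 127, 123, 125, 125, 119, 118, 102, 55, 53, 50, 47, 47, 46, 42, 43, 40, 40, 39, 39, 39, 38, 37, 37, 37, 37, 38, 64, 122, 120, 129, 128, 129, 127]
255 [124, 127, 125, 126, 125, 123, 125, 123, 122, 124, 122, 114, 70, 51, 52, 45, 47, 44, 44, 40, 39, 41, 36, 36, 36, 34, 36, 35, 33, 37, 36, 38, 33, 35, 42, 92, 125, 128, 127, 128]
265 [108, 106, 107, 105, 75, 58, 63, 103, 122, 123, 121, 86, 48, 47, 45, 46, 48, 49, 44, 40, 42, 44, 42, 40, 41, 38, 42, 41, 39, 40, 43, 40, 35, 35, 35, 50, 107, 130, 118, 62]
272 [107, 108, 104, 81, 58, 57, 60, 98, 124, 124, 111, 64, 51, 50, 49, 49, 47, 43, 41, 43, 42, 44, 42, 40, 40, 39, 41, 38, 44, 42, 40, 40, 37, 39, 42, 40, 72, 125, 117, 53]
[0.51493305 0.17497309 0.11113741] 0.02789497121528508 [281.69785103 281.59147334]
```

```bash
python3 -m creep '[[0.03,0.05,0,0,0,0],[0,0,0,0,0,0]]' -0.4
python3 -m creep '[[0,0,0,0,0,0],[0,0,0,0,0,0],[0,0,0,0,0,0],[0,0,0,0,0,0]]' -0.6
```

```text
clock: 2.55
eef_pos: [0.5155, 0.1758, 0.1111]
tool_rot: [0.311, 0.95, 0.0, -0.0]
ft_force: [0.1, -0.2, -1.0]
grip_width: 0.0254
grasp_force: 0.0
clock: 2.95
eef_pos: [0.5155, 0.1757, 0.1115]
tool_rot: [0.311, 0.95, 0.0, 0.0]
ft_force: [-1.6, -0.6, 4.1]
grip_width: 0.0189
grasp_force: 58.7
```

```bash
python3 - <<'E'
from h import *
o,_=grab('side','s4.png'); o,_=grab('wrist','w4.png')
a=cv2.resize(cv2.imread('pics/s4.png')[140:240,130:250],(400,333),interpolation=3);b=cv2.resize(cv2.imread('pics/w4.png')[180:420,120:440],(400,300))
c=np.zeros((333,800,3),np.uint8);c[:,:400]=a;c[:300,400:]=b;cv2.imwrite('pics/c4.png',c);print(o['grip_width'],o['ft_force'],o['grasp_force'])
E
```

```text
0.0184005424229479 [-1.41735859 -0.5545791   3.92512199] 58.800777196884155
```

View pics/c4.png

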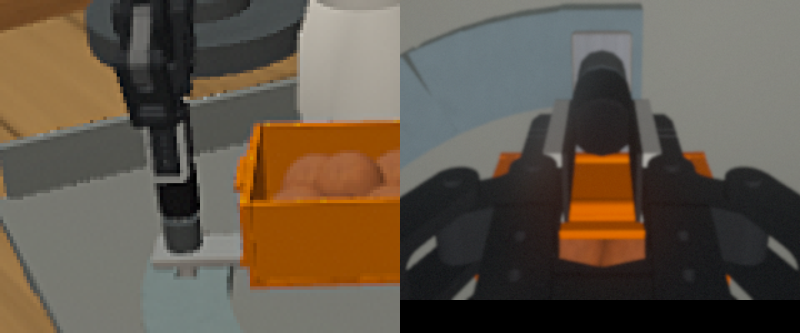

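The pads hold the knob, with the knob still at its seated height. I'll start the lift in small rows and watch the force.

```bash
python3 -m creep '[[0,0,0.3,0,0,0],[0,0,0.3,0,0,0],[0,0,0,0,0,0],[0,0,0,0,0,0]]'
python3 - <<'E'
from h import *
o,im=grab('side','s5.png'); 
for f in ('s4','s5'):
    g=cv2.imread(f'pics/{f}.png').max(2); print(f,[ (int(g[v,183:186].mean())) for v in range(190,220)])
print(proj('side',[.5155,.1757,.146]),proj('side',[.5155,.1757,.116]))
E
```

```text
clock: 3.45
eef_pos: [0.5151, 0.1755, 0.1163]
tool_rot: [0.311, 0.95, -0.0, -0.0]
ft_force: [2.2, -0.0, -6.1]
grip_width: 0.0184
grasp_force: 58.9
s4 [89, 81, 103, 125, 108, 4, 17, 18, 19, 18, 18, 20, 19, 17, 15, 46, 80, 72, 53, 53, 53, 54, 53, 54, 51, 46, 117, 148, 124, 111]
s5 [112, 119, 61, 11, 16, 18, 19, 19, 19, 18, 19, 17, 10, 66, 116, 114, 93, 69, 54, 51, 53, 52, 54, 53, 51, 42, 114, 151, 131, 112]
[180.96441751 189.52936412] [182.60401605 203.13115501]
```

```bash
python3 -m creep '[[0,0,0.4,0,0,0],[0,0,0.4,0,0,0],[0,0,0.3,0,0,0],[0,0,0,0,0,0],[0,0,0,0,0,0],[0,0,0,0,0,0]]'
python3 - <<'E'
from h import *
o,im=grab('side','s6.png')
g=im.max(2); print([ (int(g[v,183:186].mean())) for v in range(185,220)])
E
```

```text
clock: 4.1
eef_pos: [0.5151, 0.1754, 0.1279]
tool_rot: [0.311, 0.95, -0.0, -0.0]
ft_force: [1.5, -1.2, -8.1]
grip_width: 0.0187
grasp_force: 59.1
[107, 88, 20, 16, 17, 20, 18, 20, 19, 18, 19, 15, 15, 67, 111, 107, 108, 110, 111, 113, 112, 93, 70, 56, 52, 53, 54, 53, 54, 51, 43, 114, 153, 132, 114]
```

Lift is about 16 mm: the image shows 7 px, and 8.1 N agrees with the spring. Next I'll work out the arc rows, up to 0.66 rad, which is before the hole.

```bash
python3 - <<'E'
import numpy as np
K=np.array([.5151,.1754]);a=np.arctan2(.1754-.0565,.5151-.678);P=K-.2*np.array([np.cos(a),np.sin(a)]);print(a,P)
th=np.r_[0,np.linspace(.04,.66,16)];c=np.c_[P[0]+.2*np.cos(a+th),P[1]+.2*np.sin(a+th)]
q=np.round((c-c[0])*100,2);print(np.c_[np.diff(q,axis=0),np.diff(np.round(np.degrees(th),1))].round(2).tolist());print(c[8],c[-1])
E
```

```text
2.5110829788907627 [0.67664543 0.0574887 ]
[[-0.46, -0.66, 2.3], [-0.44, -0.69, 2.4], [-0.42, -0.72, 2.3], [-0.39, -0.73, 2.4], [-0.35, -0.74, 2.4], [-0.33, -0.76, 2.3], [-0.29, -0.77, 2.4], [-0.27, -0.79, 2.4], [-0.22, -0.79, 2.3], [-0.2, -0.81, 2.4], [-0.16, -0.81, 2.4], [-0.13, -0.81, 2.3], [-0.1, -0.82, 2.4], [-0.06, -0.83, 2.4], [-0.02, -0.82, 2.3], [0.0, -0.83, 2.4]]
[0.48564779 0.11681746] [0.47673239 0.05159149]
```

```bash
python3 -m creep '[[-0.46,-0.66,0,0,0,2.3],[-0.44,-0.69,0,0,0,2.4],[-0.42,-0.72,0,0,0,2.3],[0,0,0,0,0,0]]'
python3 -m creep '[[-0.39,-0.73,0,0,0,2.4],[-0.35,-0.74,0,0,0,2.4],[-0.33,-0.76,0,0,0,2.3],[-0.29,-0.77,0,0,0,2.4],[-0.27,-0.79,0,0,0,2.4],[0,0,0,0,0,0]]'
```

```text
clock: 4.55
eef_pos: [0.5019, 0.1546, 0.1282]
tool_rot: [0.253, 0.967, -0.0, -0.0]
ft_force: [2.1, -1.8, -9.2]
grip_width: 0.0185
grasp_force: 59.1
clock: 5.15
eef_pos: [0.486, 0.1169, 0.1283]
tool_rot: [0.152, 0.988, 0.0, 0.0]
ft_force: [1.8, -0.4, -9.4]
grip_width: 0.0184
grasp_force: 59.2
```

Forces stay small, so I'll continue.

```bash
python3 -m creep '[[-0.22,-0.79,0,0,0,2.3],[-0.2,-0.81,0,0,0,2.4],[-0.16,-0.81,0,0,0,2.4],[-0.13,-0.81,0,0,0,2.3],[0,0,0,0,0,0]]'
python3 -m creep '[[-0.1,-0.82,0,0,0,2.4],[-0.06,-0.83,0,0,0,2.4],[-0.02,-0.82,0,0,0,2.3],[0,-0.83,0,0,0,2.4],[0,0,0,0,0,0],[0,0,0,0,0,0]]'
python3 - <<'E'
from h import *
o,_=grab('side','s7.png'); o,_=grab('wrist','w7.png')
a=cv2.resize(cv2.imread('pics/s7.png')[150:300,140:300],(400,375),interpolation=3);b=cv2.resize(cv2.imread('pics/w7.png'),(400,300))
c=np.zeros((375,800,3),np.uint8);c[:,:400]=a;c[:300,400:]=b;cv2.imwrite('pics/c7.png',c);print(o['joint_pos'])
E
```

```text
clock: 5.65
eef_pos: [0.4789, 0.0849, 0.1282]
tool_rot: [0.07, 0.998, 0.0, 0.0]
ft_force: [1.0, -0.1, -8.8]
grip_width: 0.0186
grasp_force: 59.2
clock: 6.25
eef_pos: [0.4771, 0.0522, 0.1281]
tool_rot: [-0.012, 1.0, -0.0, -0.0]
ft_force: [0.5, -1.6, -8.6]
grip_width: 0.0184
grasp_force: 59.2
[ 1.09300956e-01  2.45812043e-01 -1.78806344e-01  1.14614476e+00
 -3.05827779e-04  8.40440440e-02]
```

View pics/c7.png

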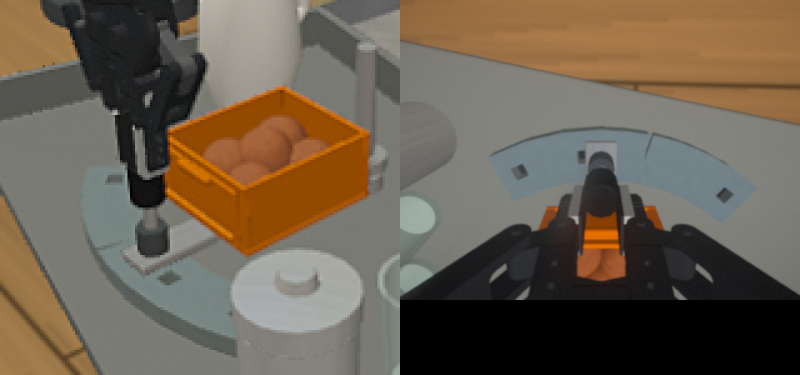

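The wrist half shows the pin past the ramp (crop 650,145), with the first hole at (582,157) just ahead and the second at (519,172). I'll let the pin down onto the plate, open slightly, and push it with one pad from behind.

```bash
python3 -m creep '[[0,0,-0.2,0,0,0],[0,0,-0.1,0,0,0],[0,0,0,0,0,0],[0,0,0,0,0,0]]'
python3 -m creep '[[0,0,0,0,0,0],[0,0,0,0,0,0],[0,0,0,0,0,0]]' -0.3
python3 -m creep '[[0,0,-0.4,0,0,0],[0,0,-0.4,0,0,0],[0,0,-0.3,0,0,0],[0,0,0,0,0,0]]'
python3 - <<'E'
from h import *
o,im=grab('side','s8.png'); g=im.max(2)
print([int(g[v,199:202].mean()) for v in range(200,260)]); print(o['ft_force'])
for z in (.1285,.116): print(proj('side',[.477,.052,z]))
E
```

```text
clock: 6.75
eef_pos: [0.4771, 0.0522, 0.1251]
tool_rot: [-0.013, 1.0, 0.0, 0.0]
ft_force: [0.9, -0.4, -7.2]
grip_width: 0.0184
grasp_force: 59.4
clock: 7.05
eef_pos: [0.4779, 0.0523, 0.1263]
tool_rot: [-0.013, 1.0, 0.0, 0.001]
ft_force: [0.5, -0.3, 0.7]
grip_width: 0.0303
grasp_force: 0.0
clock: 7.45
eef_pos: [0.4764, 0.0519, 0.1134]
tool_rot: [-0.013, 1.0, -0.0, -0.001]
ft_force: [-0.4, -0.5, -0.3]
grip_width: 0.03
grasp_force: 0.0
[105, 93, 63, 34, 31, 34, 34, 34, 33, 28, 29, 45, 55, 58, 60, 64, 68, 72, 71, 74, 79, 81, 86, 88, 90, 93, 97, 111, 123, 123, 85, 8, 17, 18, 12, 66, 109, 118, 116, 116, 119, 101, 80, 69, 55, 54, 56, 54, 54, 53, 53, 48, 64, 136, 152, 145, 127, 109, 101, 117]
[-0.43958444 -0.51734471 -0.32545463]
[198.16794387 232.23842695]
[198.82959992 238.36194594]
```

The knob rides at lift 12.5 mm (boundary at 235 px against 234.6 expected). The hole is about 14 mm further, plus a 3 mm finger gap.

```bash
cat > k.py <<'E'
from h import *
o,im=grab('side','t.png'); g=im.max(2); p=o['eef_pos']
# dark knob columns/bottom below finger tip
m=np.zeros(g.shape,np.uint8); m[225:256,185:225]=(g[225:256,185:225]<25); k,l,s,c=cv2.connectedComponentsWithStats(m)
i=1+np.argmax(s[1:,4]) if k>1 else 0; print('knob px',s[i],c[i].round(1),p.round(4),o['ft_force'].round(1))
u=int(round(c[i][0])); print([int(g[v,u-1:u+2].mean()) for v in range(226,252)])
E
python3 k.py
python3 -m creep '[[0,-0.12,0,0,0,0.3],[0,-0.12,0,0,0,0.3],[0,-0.12,0,0,0,0.3],[0,-0.12,0,0,0,0.3],[0,-0.12,0,0,0,0.4],[0,-0.12,0,0,0,0.4],[0,-0.12,0,0,0,0.4],[0,-0.12,0,0,0,0.4]]'
python3 k.py
python3 -m creep '[[0.02,-0.1,0,0,0,0.3],[0.01,-0.1,0,0,0,0.3],[0.01,-0.1,0,0,0,0.3]]'
python3 k.py
```

```text
knob px [192 225  14  10  77] [197.1 230.3] [0.4766 0.0519 0.1137] [ 0.8 -0.2 -0.4]
[81, 76, 55, 24, 16, 20, 19, 17, 7, 74, 116, 114, 96, 93, 91, 81, 78, 68, 54, 52, 51, 52, 51, 51, 48, 48]
clock: 8.35
eef_pos: [0.4775, 0.0429, 0.1143]
tool_rot: [-0.038, 0.999, 0.001, 0.001]
ft_force: [1.3, 3.8, -0.8]
grip_width: 0.0301
grasp_force: 2.0
knob px [194 225  14  12  91] [198.6 230.8] [0.4775 0.0429 0.1143] [ 1.3  3.8 -0.8]
[21, 22, 20, 20, 19, 19, 20, 20, 17, 14, 25, 102, 125, 106, 92, 94, 88, 80, 76, 61, 51, 52, 50, 51, 51, 50]
clock: 8.7
eef_pos: [0.477, 0.0381, 0.114]
tool_rot: [-0.046, 0.999, -0.001, -0.001]
ft_force: [-0.4, -0.1, -0.2]
grip_width: 0.03
grasp_force: 0.0
knob px [196 225  14  16 123] [201.5 234.5] [0.477  0.0381 0.114 ] [-0.4 -0.1 -0.2]
[78, 75, 69, 68, 63, 46, 26, 15, 18, 21, 18, 21, 20, 19, 14, 50, 84, 103, 92, 79, 70, 57, 53, 53, 53, 53]
```

```bash
python3 -m creep '[[0,0,0,0,0,0],[0,0,0,0,0,0]]'
python3 k.py
```

```text
clock: 8.95
eef_pos: [0.4771, 0.0388, 0.114]
tool_rot: [-0.045, 0.999, -0.0, -0.0]
ft_force: [0.2, -0.6, -0.1]
grip_width: 0.0298
grasp_force: 0.0
knob px [197 225  14  20 164] [203.2 237. ] [0.4771 0.0388 0.114 ] [ 0.2 -0.6 -0.1]
[110, 107, 106, 104, 100, 77, 38, 19, 19, 18, 21, 21, 19, 18, 21, 20, 20, 19, 14, 68, 84, 65, 52, 54, 52, 53]
```

The knob has dropped: the 2 px gap to the housing matches the seated pattern at home, and no force is left. I'll release and go up.

```bash
python3 -m creep '[[0,0,0,0,0,0],[0,0,0,0,0,0],[0,0,0,0,0,0]]' 0
python3 -m creep '[[0,0,2,0,0,0],[0,0,3,0,0,0],[0,0,4,0,0,0],[0,0,4,0,0,0],[0,0,0,0,0,0],[0,0,0,0,0,0]]'
python3 - <<'E'
from h import *
grab('side','s9.png'); grab('wrist','w9.png')
a=cv2.resize(cv2.imread('pics/s9.png')[150:300,140:300],(400,375),interpolation=3);b=cv2.resize(cv2.imread('pics/w9.png'),(400,300))
c=np.zeros((375,800,3),np.uint8);c[:,:400]=a;c[:300,400:]=b;cv2.imwrite('pics/c9.png',c)
E
```

```text
clock: 9.3
eef_pos: [0.4774, 0.0393, 0.1141]
tool_rot: [-0.046, 0.999, -0.0, -0.0]
ft_force: [-0.5, -0.2, 0.1]
grip_width: 0.0425
grasp_force: 0.0
clock: 9.9
eef_pos: [0.4782, 0.0394, 0.2451]
tool_rot: [-0.046, 0.999, 0.0, 0.001]
ft_force: [0.7, -0.4, -0.1]
grip_width: 0.0426
grasp_force: 0.0
```

View pics/c9.png

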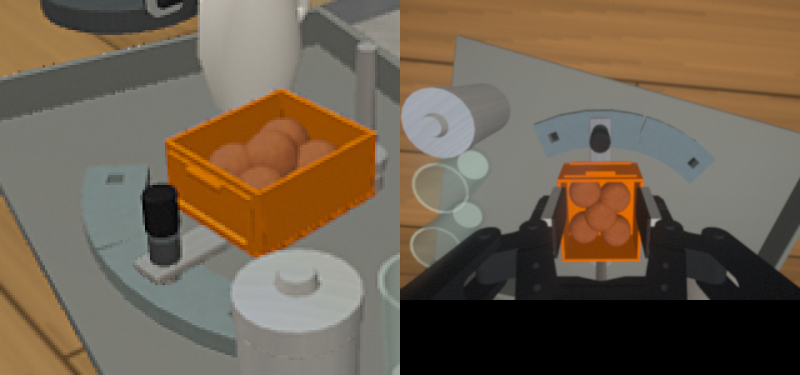

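The knob sits down on its housing as it did at home. The first hole is covered by the arm, and both the home hole and the second hole are open. The tin, tumblers and jug look undisturbed.

```bash
python3 -c "
from workcell import ticket; print(ticket.job_done())"
```

```text
the job is handed in; nothing more can be done
None
```

The bin is swung anticlockwise to its first stop with the pin seated in the hole by its own spring, the gripper is clear, the bystanders were not touched, and the job is handed in (no verdict was returned).

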